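Pack two wedge-shaped caddies head to tail

TASK

Tidy the coffee corner: pack the two wedge-shaped teak caddies into the dark wooden tray so that together they fill it. Lay them head to tail, the wide end of one beside the narrow end of the other, with their sloping sides facing each other and their straight sides along the tray's two long walls, both standing upright and flat on the tray's floor.

Things in the scene. Friction and masses are not known exactly. Their poses are not given: they have to be found in the camera images.
- caddy_a_mid (a point): Wedge-shaped lidded teak caddy, 130 mm long (x), box 45 mm high, 0.17 kg; on the lid a fixed dark wooden fin to grip, 50 long (x), 12 thick (y), 30 tall. Point: mid-length, under the fin's middle, 37.5 above the underside; lid top at z +7.5, fin top +37.5. +x: wide end (76 wide; narrow end 32; ends at x +-65). Straight side: y -27, along x. Sloping side: y +49 at the wide end to +5 at the narrow.
- caddy_b_mid (a point): Second wedge-shaped teak caddy, identical to the first in shape, size, fin, point and axes (x to its wide end, z up, straight side on -y, sloping side on +y). The similar teak box with a fin that is 54 mm wide all along is not part of the job.
- tray: Dark wooden open tray fixed to the counter: outside 172 x 151 mm, inside 156 (its x) by 135 (its y), floor 6 thick, walls 8 thick, rim 22 above the counter. Origin: centre of the underside, z up; long walls run along x. When packed with even gaps the caddies' points lie 31.5 mm either side of its x axis, so the fins stand 63 mm apart: open the fingers only part way there.
Things that resemble listed ones, but are neither listed nor needed, are in the scene too. Leave any red look-alike of the part that bears caddy_b_mid alone.

How it is judged:
By the outcome, as a careful person would: the job done as asked, in the order asked, and still so for the second after the job is handed in, with the robot touching nothing.
It also fails if it takes over 54 s, if anything falls off the work surface, if the arm or the gripper's body presses on something with over 40 N, if the wrist force passes 120 N, or if a joint passes its speed limit or range.

ROBOT

A 6-joint arm with a two-finger parallel gripper is mounted at the origin on the work surface. World frame = base frame: x ahead of the robot, y to its left, z up, the work surface at z = 0. Lengths are in m, angles in rad, forces in N, time in s.
With the tool pointing down it reaches from about 0.35 to 0.975 m from the base axis. Payload 4.9 kg.
Tool frame: the origin (TCP) lies midway between the tips of the shut fingers; the grasp point (between the pads) lies 19 mm behind it; z points along the fingers, y is the direction in which the jaws open and shut (so a half turn about z gives the same grasp; the last joint's range is limited). The gripper opens to 85 mm and grips with 20 to 120 N. Pads are 22 mm wide; open, the fingers measure 114 mm over their backs; the gripper's body (76 mm by 85 mm) begins 54 mm behind the grasp point. The pads swing forward as they close: fully open they stand 13 mm farther back than shut.
Start: joints at [-1.229, 0.053, 1.613, -0, 1.476, -0.119], TCP at [0.278, -0.56, 0.231] pointing down, gripper open.
Joint ranges: [-3.01, 3.01], [-1.01, 2.22], [0.06, 2.58], [-1.02, 4.17], [0.09, 2.62], [-3.14, 3.14]. Speed limits (rad/s): [2.57, 2.57, 3.14, 3.14, 3.14, 3.14].

INTERFACE

Orientations are given as a unit quaternion [w, x, y, z].
In Python, from plant import manip gives the robot as it stands. The module is installed in compiled form; this text tells all that it offers.
- The arm moves only by the tool move_arm, never from a script. Its argument "rows" is a list of rows, each an object of numbers: "tx", "ty", "tz": the shift along the tool's x, y, z in m; "ax", "ay", "az": the turn, a rotation vector about the tool's x, y, z in degrees; "jaw": the closure in counts, from 0 (fully open) to 255 (shut). In form: [{"tx": .., "ty": .., "tz": .., "ax": .., "ay": .., "az": .., "jaw": ..}, ...]. A call has 1 to 12 rows; each row shifts and turns the pose as measured when the row begins, along the tool's axes as they then stand; what a row does not reach is not made up. A row lasts 1/10 s, in which the tool goes at most 50 mm and 8.59 degrees, less where a joint would pass 70% of its speed; a pose out of reach is approached as far as the arm can. A call with a gripper value outside its range is refused whole. The fingers move at their own pace and stop on an object; the grip force is fixed at half the most. Time passes only in rows, so rows that do not move let the fingers close. It gives the time, the measured TCP pose, the force and the opening at its end, in the units of the state.
- manip.state(): the state, without advancing time (a new reading comes with each control period).
- manip.grab_frame(name): name is "scene" or "top"; returns a dict with "color" (400x640x3 uint8, red, green, blue), "intrinsics" (3x3 intrinsics, pixels), "dist_coeffs" ([k1, k2, p1, p2, k3] as OpenCV has them; the pictures are not rectified), "R" (3x3) and "t" (3): a world point X has camera coordinates R X + t. Camera axes: x right, y down, z forward; pixel columns grow to the right and rows downward; lengths in m; the calibration is good to about 2 mm. A picture is of the moment at which its call begins. There is no depth.
- manip.job_done(): hands the job in, once; it reports no verdict.
The state is a dict: "time": time; "joint_pos": joint angles; "joint_vel": joint speeds; "joint_efforts": joint torques, N m; "tool_pos": TCP position; "tool_rot": TCP orientation; "contact_force": force on the tool from outside, world axes, zero at the start; "ft_torque": the same for the moment, N m; "gripper_width": opening from 0.0 (shut) to 1.0 (fully open).
Only numpy, scipy, OpenCV 4.12 (cv2) and the standard library are available. Lean on these libraries where they do the work, as an engineer would, in place of code of your own. Each camera call takes 0.05 s, during which the arm holds its last target.

## Working session

There is one attempt and no reset: what is moved stays moved. The work goes in short steps, Python scripts to look and compute and a tool call to move; the robot and the scene stay as the last step left them, time stands still between calls to the robot, and variables do not carry over. Pictures are saved under pics/ and viewed, and the job is handed in when it is done.

Besides the shell and the picture viewer there is one more tool, called in YAML: its name, and indented under it one key for each argument. move_arm: Moves the arm, as the interface text tells. Its arguments: {"type":"object","properties":{"rows":{"type":"array"}},"required":["rows"]}

```bash
mkdir -p pics; python3 - <<'E'
from plant import manip
import cv2,pickle
s=manip.state();print(s)
for n in("scene","top"):
    f=manip.grab_frame(n);pickle.dump(f,open(f"{n}0.pkl","wb"))
    cv2.imwrite(f"pics/{n}0.png",f["color"][:,:,::-1]);print(n,f["intrinsics"],f["dist_coeffs"],f["R"],f["t"])
E
```

```text
{'time': 0.0, 'joint_pos': array([-1.22898169e+00,  5.33581527e-02,  1.61429620e+00, -2.16676688e-06,
        1.47598865e+00, -1.18985754e-01]), 'joint_vel': array([-6.95799246e-05, -1.07927478e-03,  8.14593571e-04, -8.93964338e-04,
        1.65360958e-03, -7.26977135e-04]), 'joint_efforts': array([-2.36122207e-03, -3.93689311e+01, -3.70171666e+01, -2.30920614e-04,
        6.98844626e-03, -1.61411950e-06]), 'tool_pos': array([ 0.27771391, -0.5592175 ,  0.2300609 ]), 'tool_rot': array([-1.01869708e-03,  9.73574546e-01,  2.28367142e-01, -1.15054670e-04]), 'contact_force': array([0.7385266 , 0.18082088, 0.72061122]), 'ft_torque': array([ 0.04063694, -0.08533054,  0.00381972]), 'gripper_width': 1.0008276720377078}
scene [[441.8453476    0.         319.89896361]
 [  0.         441.8453476  198.32447647]
 [  0.           0.           1.        ]] [-0.01599741  0.          0.          0.          0.        ] [[ 0.45935811  0.88815214 -0.01326312]
 [ 0.68395657 -0.36319499 -0.63268698]
 [-0.56673939  0.2815585  -0.77429405]] [-0.20706327 -0.2917029   1.38976341]
top [[400.60089232   0.         318.72540621]
 [  0.         400.60089232 198.956106  ]
 [  0.           0.           1.        ]] [-0.07082475  0.          0.          0.          0.        ] [[ 0.00458776 -0.99984259 -0.01713881]
 [-0.99403919 -0.00269287 -0.1089901 ]
 [ 0.10892679  0.01753667 -0.99389507]] [0.003634   0.45546423 0.82391557]
```

View pics/scene0.png

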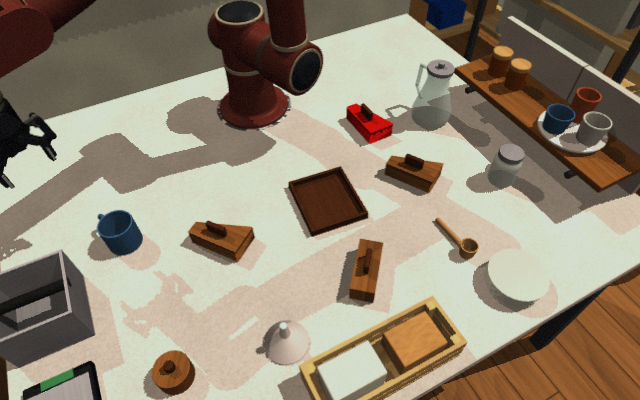

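View pics/top0.png

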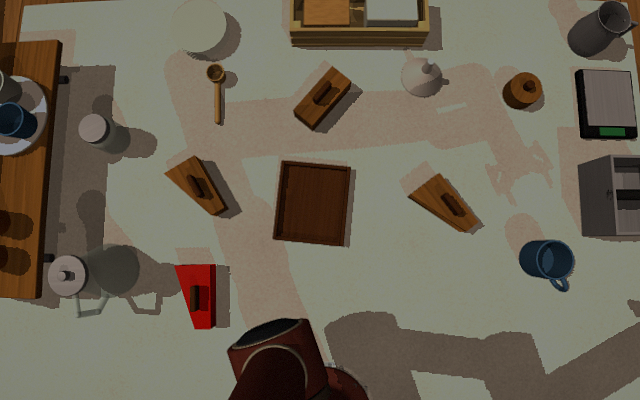

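```bash
python3 - <<'E'
import cv2,numpy as np
t=cv2.imread("pics/top0.png")
cs=[t[145:225,155:240],t[165:245,400:485],t[60:140,285:370],t[150:255,260:365]]
o=np.hstack([cv2.resize(c,(395,290),interpolation=cv2.INTER_CUBIC) for c in cs[:2]])
o2=np.hstack([cv2.resize(c,(395,290),interpolation=cv2.INTER_CUBIC) for c in cs[2:]])
o=np.vstack([o,o2]);o=np.clip(o*1.5,0,255).astype('uint8')
cv2.imwrite("pics/crop0.png",o)
E
```

```text
(no output)
```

View pics/crop0.png

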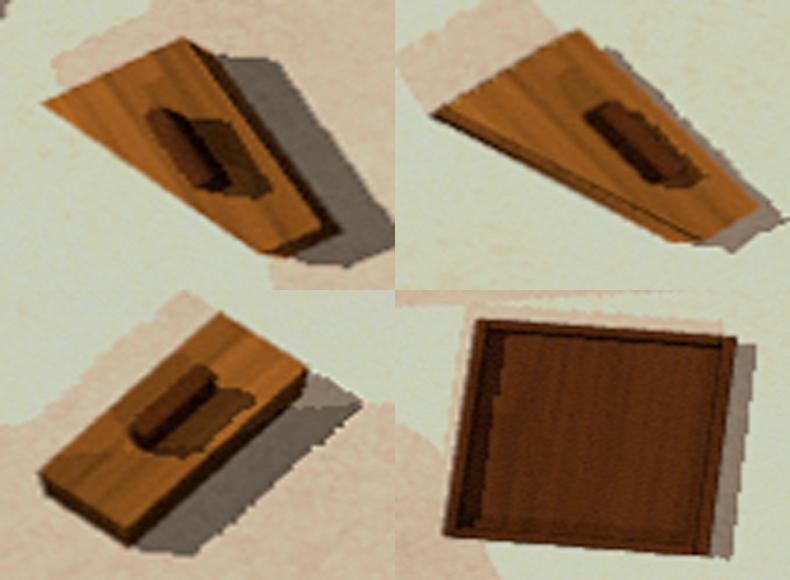

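```bash
cat > h.py <<'E'
import cv2,numpy as np,pickle
from scipy.optimize import minimize
def proj(f,P):
    return cv2.projectPoints(np.asarray(P,float),cv2.Rodrigues(f["R"])[0],f["t"],f["intrinsics"],np.array(f["dist_coeffs"],float))[0][:,0]
def unproj(f,uv,z):
    n=cv2.undistortPoints(np.array([[uv]],float),f["intrinsics"],np.array(f["dist_coeffs"],float))[0,0]
    d=f["R"].T@[n[0],n[1],1];c=-f["R"].T@f["t"];return c+d*(z-c[2])/d[2]
def parts(kind):
    if kind=="tray":
        q=[(-.086,-.0755),(.086,-.0755),(.086,.0755),(-.086,.0755)]
        return [np.array([(x,y,z) for z in(0,.022) for x,y in q])]
    q=[(-.065,-.027),(.065,-.027),(.065,.049),(-.065,.005)]
    g=[(-.025,-.006),(.025,-.006),(.025,.006),(-.025,.006)]
    return [np.array([(x,y,z) for z in(-.0375,.0075) for x,y in q]),np.array([(x,y,z) for z in(.0075,.0375) for x,y in g])]
S=8
def sil(f,kind,p,z,roi):
    x0,y0,x1,y1=roi;c,s=np.cos(p[2]),np.sin(p[2]);m=np.zeros(((y1-y0)*S,(x1-x0)*S),np.uint8)
    R=np.array([[c,-s,0],[s,c,0],[0,0,1]])
    for P in parts(kind):
        u=proj(f,P@R.T+[p[0],p[1],z])
        u=(u-[x0,y0]+.5)*S-.5
        cv2.fillConvexPoly(m,cv2.convexHull(np.round(u*16).astype(np.int32)),255,shift=4)
    return cv2.resize(m,(x1-x0,y1-y0),interpolation=cv2.INTER_AREA)/255.
def mask(f):
    c=f["color"].astype(float);r,g,b=c[...,0],c[...,1],c[...,2]
    return ((r-b)>0.42*r)&(r>12)   # wood: saturated
def fit(fs,kind,p0,z,pad=8):
    D=[]
    for f in fs:
        c,s=np.cos(p0[2]),np.sin(p0[2])
        u=np.vstack([proj(f,P@np.array([[c,-s,0],[s,c,0],[0,0,1]]).T+[p0[0],p0[1],z]) for P in parts(kind)])
        a=np.maximum(np.floor(u.min(0)-pad),0).astype(int);b=np.ceil(u.max(0)+pad).astype(int)
        roi=(a[0],a[1],min(b[0],640),min(b[1],400));D.append((f,roi,mask(f)[roi[1]:roi[3],roi[0]:roi[2]].astype(float)))
    def cost(q):
        p=[q[0]*.01,q[1]*.01,q[2]*.1]
        return sum(np.abs(sil(f,kind,p,z,r)-m).sum()/m.sum() for f,r,m in D)
    q0=np.array([p0[0]*100,p0[1]*100,p0[2]*10])
    r=min((minimize(cost,q0,method="Nelder-Mead",options=dict(initial_simplex=q0+d*np.vstack([np.zeros(3),np.eye(3)]),xatol=1e-3,fatol=1e-5)) for d in(.5,-.5)),key=lambda r:r.fun)
    p=[r.x[0]*.01,r.x[1]*.01,r.x[2]*.1];return np.array(p),r.fun/len(fs)
E
python3 - <<'E'
from h import *
T=pickle.load(open("top0.pkl","rb"));C=pickle.load(open("scene0.pkl","rb"))
cv2.imwrite("pics/mask0.png",np.hstack([mask(T),mask(C)]).astype('uint8')[::2,::2]*255)
def corners(uvs,z): return [unproj(T,u,z)[:2] for u in uvs]
for n,uv in (("L",[(164.2,173.4),(194.4,155.5),(224.3,206.2),(211.4,214.5)]),("R",[(408,195.),(439.8,173.3),(478.5,222.9),(465,231.2)])):
    a,b,c,d=corners(uv,.045);print(n,np.linalg.norm(a-b),np.linalg.norm(c-d),np.linalg.norm(b-c))
    x=b-c;th=np.arctan2(x[1],x[0]);y=np.array([-np.sin(th),np.cos(th)])
    p=(b+c)/2+.027*y;p0=[p[0],p[1],th]
    print(p0)
    for fs in([T],[C],[T,C]):
        try: print(fit(fs,"c",p0,.0375))
        except Exception as e: print(e)
a,b,c,d=corners([(282.6,160.9),(351,167.4),(346.5,246),(273.3,238.7)],.022);print([np.linalg.norm(u) for u in(a-b,b-c,c-d,d-a)])
p=(a+b+c+d)/4;x=a-d;p0=[p[0],p[1],np.arctan2(x[1],x[0])];print(p0)
for fs in([T],[C],[T,C]): print(fit(fs,"tray",p0,0))
E
```

```text
L 0.07446490501522214 0.03186063806163783 0.1272698763169894
[np.float64(0.4770405075018637), np.float64(0.25815035117366975), np.float64(0.5614517418972121)]
(array([0.47785923, 0.26003083, 0.54390857]), np.float64(0.05166211062738349))
(array([0.47962621, 0.25948639, 0.54815513]), np.float64(0.04597526913413898))
(array([0.47841562, 0.26007884, 0.54473347]), np.float64(0.05241917162261811))
R 0.08167221161537512 0.03351086462581917 0.12939597655356386
[np.float64(0.43985701789875575), np.float64(-0.26481135923351046), np.float64(0.6451591169776796)]
(array([ 0.44261135, -0.26471121,  0.64933361]), np.float64(0.03091130967154794))
(array([ 0.44301379, -0.26534514,  0.6374201 ]), np.float64(0.04215338206288433))
(array([ 0.44263927, -0.26504643,  0.6461008 ]), np.float64(0.03885070174176079))
[np.float64(0.1477839286300071), np.float64(0.16774745047227546), np.float64(0.1549741875986573), np.float64(0.16782668350639365)]
[np.float64(0.44743454436221575), np.float64(0.016868304992127377), np.float64(-0.10316705359818128)]
(array([ 0.44840331,  0.0203516 , -0.0975575 ]), np.float64(0.02984243886437467))
(array([ 0.44924551,  0.02070494, -0.10512314]), np.float64(0.06756445750874435))
(array([ 0.44883345,  0.02047888, -0.09862454]), np.float64(0.04909230034086663))
```

View pics/mask0.png

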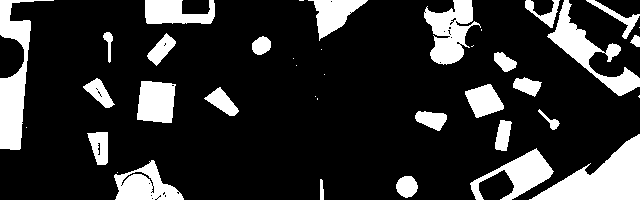

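In the top view, the candidates are a teak wedge at (200,186), a teak wedge at (445,203), a box of even width at (325,98) and a red wedge at (200,297). The two teak wedges fit: in the crop they measure about 75–82 mm at the wide end and 32–33 mm at the narrow end, and the fin is parallel to the straight side. The box and the red wedge stay untouched. The tray is at (312,203), with its long axis roughly along world x. I'll take the right wedge first.

```bash
cat > go.py <<'E'
import sys,numpy as np
from plant import manip
from scipy.spatial.transform import Rotation as R
# usage: x y z phi -> shifts in tool axes after turning, and the turn
s=manip.state();q=s["tool_rot"];r=R.from_quat([q[1],q[2],q[3],q[0]])
x,y,z,ph=map(float,sys.argv[1:5])
t=R.from_euler("z",ph)*R.from_euler("x",np.pi)
d=np.array([x,y,z])-s["tool_pos"]
print("t",round(s["time"],2),"pos",s["tool_pos"].round(4),"phi",round(np.arctan2(*r.as_matrix()[[1,0],0]),4),"w",round(s["gripper_width"],3),"F",s["contact_force"].round(1))
print("turn now (deg)",np.degrees((r.inv()*t).as_rotvec()).round(2),"shift now-axes",r.inv().apply(d).round(4),"shift after turn",t.inv().apply(d).round(4))
E
python3 go.py .4426 -.2650 .16 .646
```

```text
t 0.1 pos [ 0.2777 -0.5593  0.2302] phi 0.4608 w 1.001 F [ 0.2  0.5 -0.6]
turn now (deg) [ -0.1   -0.02 -10.61] shift now-axes [ 0.2785 -0.1902  0.0706] shift after turn [ 0.3088 -0.1357  0.0702]
```

move_arm:
  rows:
    - {"az": -5.3, "jaw": 100}
    - {"az": -5.3, "jaw": 100}
    - {"tx": 0.031, "ty": -0.0135, "tz": 0.007, "jaw": 100}
    - {"tx": 0.031, "ty": -0.0135, "tz": 0.007, "jaw": 100}
    - {"tx": 0.031, "ty": -0.0135, "tz": 0.007, "jaw": 100}
    - {"tx": 0.031, "ty": -0.0135, "tz": 0.007, "jaw": 100}
    - {"tx": 0.031, "ty": -0.0135, "tz": 0.007, "jaw": 100}
    - {"tx": 0.031, "ty": -0.0135, "tz": 0.007, "jaw": 100}
    - {"tx": 0.031, "ty": -0.0135, "tz": 0.007, "jaw": 100}
    - {"tx": 0.031, "ty": -0.0135, "tz": 0.007, "jaw": 100}
    - {"tx": 0.031, "ty": -0.0135, "tz": 0.007, "jaw": 100}
    - {"tx": 0.031, "ty": -0.0135, "tz": 0.007, "jaw": 100}

```text
schema error: expected keys tx, ty, tz, ax, ay, az, jaw
```

```bash
python3 go.py .4426 -.2650 .16 .646
```

```text
t 0.1 pos [ 0.2777 -0.5593  0.2302] phi 0.4608 w 1.001 F [ 0.2  0.5 -0.6]
turn now (deg) [ -0.1   -0.02 -10.61] shift now-axes [ 0.2785 -0.1902  0.0706] shift after turn [ 0.3088 -0.1357  0.0702]
```

All keys are required in every row.

move_arm:
  rows:
    - {"tx": 0, "ty": 0, "tz": 0, "ax": 0, "ay": 0, "az": -5.3, "jaw": 100}
    - {"tx": 0, "ty": 0, "tz": 0, "ax": 0, "ay": 0, "az": -5.3, "jaw": 100}
    - {"tx": 0.031, "ty": -0.0135, "tz": 0.007, "ax": 0, "ay": 0, "az": 0, "jaw": 100}
    - {"tx": 0.031, "ty": -0.0135, "tz": 0.007, "ax": 0, "ay": 0, "az": 0, "jaw": 100}
    - {"tx": 0.031, "ty": -0.0135, "tz": 0.007, "ax": 0, "ay": 0, "az": 0, "jaw": 100}
    - {"tx": 0.031, "ty": -0.0135, "tz": 0.007, "ax": 0, "ay": 0, "az": 0, "jaw": 100}
    - {"tx": 0.031, "ty": -0.0135, "tz": 0.007, "ax": 0, "ay": 0, "az": 0, "jaw": 100}
    - {"tx": 0.031, "ty": -0.0135, "tz": 0.007, "ax": 0, "ay": 0, "az": 0, "jaw": 100}
    - {"tx": 0.031, "ty": -0.0135, "tz": 0.007, "ax": 0, "ay": 0, "az": 0, "jaw": 100}
    - {"tx": 0.031, "ty": -0.0135, "tz": 0.007, "ax": 0, "ay": 0, "az": 0, "jaw": 100}
    - {"tx": 0.031, "ty": -0.0135, "tz": 0.007, "ax": 0, "ay": 0, "az": 0, "jaw": 100}
    - {"tx": 0.031, "ty": -0.0135, "tz": 0.007, "ax": 0, "ay": 0, "az": 0, "jaw": 100}

```text
time: 1.3
tool_pos: [0.4436, -0.2534, 0.1526]
tool_rot: [-0.005, 0.948, 0.317, -0.001]
contact_force: [0.1, -0.3, 0.6]
gripper_width: 0.61
```

```bash
python3 go.py .4426 -.2650 .16 .646
```

```text
t 1.3 pos [ 0.4436 -0.2534  0.1526] phi 0.6452 w 0.61 F [ 0.1 -0.3  0.6]
turn now (deg) [-0.55 -0.04 -0.05] shift now-axes [-0.0078  0.0086 -0.0075] shift after turn [-0.0078  0.0087 -0.0074]
```

move_arm:
  rows:
    - {"tx": -0.008, "ty": 0.0085, "tz": 0, "ax": -0.5, "ay": 0, "az": 0, "jaw": 100}
    - {"tx": 0, "ty": 0, "tz": 0.02, "ax": 0, "ay": 0, "az": 0, "jaw": 100}
    - {"tx": 0, "ty": 0, "tz": 0.02, "ax": 0, "ay": 0, "az": 0, "jaw": 100}
    - {"tx": 0, "ty": 0, "tz": 0.02, "ax": 0, "ay": 0, "az": 0, "jaw": 100}
    - {"tx": 0, "ty": 0, "tz": 0, "ax": 0, "ay": 0, "az": 0, "jaw": 100}

```text
time: 1.8
tool_pos: [0.4423, -0.2625, 0.0888]
tool_rot: [-0.001, 0.947, 0.321, -0.001]
contact_force: [-0.8, 0.8, 0.2]
gripper_width: 0.607
```

```bash
python3 go.py .4426 -.2650 .049 .646
python3 - <<'E'
from h import *
from plant import manip
f=manip.grab_frame("top");cv2.imwrite("pics/a1.png",cv2.resize(f["color"][140:280,370:530,::-1],None,fx=4,fy=4,interpolation=2))
f=manip.grab_frame("scene");cv2.imwrite("pics/a1s.png",cv2.resize(f["color"][150:280,130:300,::-1],None,fx=4,fy=4,interpolation=2))
E
```

```text
t 1.8 pos [ 0.4423 -0.2625  0.0888] phi 0.6525 w 0.607 F [-0.8  0.8  0.2]
turn now (deg) [-0.14  0.02  0.38] shift now-axes [-0.0012  0.0023  0.0398] shift after turn [-0.0012  0.0022  0.0398]
```

View pics/a1s.png

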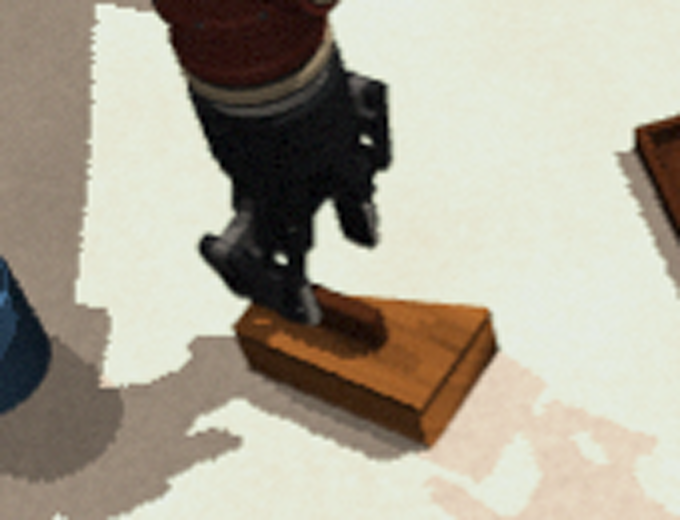

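The picture shows the fin (crop about (345,320)) between the two fingers, with the fingers above the lid. I'll descend and close.

move_arm:
  rows:
    - {"tx": -0.001, "ty": 0.002, "tz": 0.013, "ax": -0.1, "ay": 0, "az": 0.4, "jaw": 100}
    - {"tx": 0, "ty": 0, "tz": 0.013, "ax": 0, "ay": 0, "az": 0, "jaw": 100}
    - {"tx": 0, "ty": 0, "tz": 0.01, "ax": 0, "ay": 0, "az": 0, "jaw": 100}
    - {"tx": 0, "ty": 0, "tz": 0, "ax": 0, "ay": 0, "az": 0, "jaw": 100}

```text
time: 2.3
tool_pos: [0.4463, -0.2689, 0.0567]
tool_rot: [0.005, 0.949, 0.316, 0.003]
contact_force: [0.6, 0.3, -0.4]
gripper_width: 0.607
```

```bash
python3 go.py .4426 -.2650 .049 .646
```

```text
t 2.3 pos [ 0.4463 -0.2689  0.0567] phi 0.6438 w 0.607 F [ 0.6  0.3 -0.4]
turn now (deg) [ 0.63 -0.13 -0.13] shift now-axes [-0.0006 -0.0054  0.0076] shift after turn [-0.0006 -0.0054  0.0077]
```

move_arm:
  rows:
    - {"tx": 0, "ty": -0.004, "tz": 0.006, "ax": 0.5, "ay": 0, "az": 0, "jaw": 100}
    - {"tx": 0, "ty": 0, "tz": 0, "ax": 0, "ay": 0, "az": 0, "jaw": 100}

```text
time: 2.5
tool_pos: [0.4437, -0.2654, 0.0498]
tool_rot: [0.0, 0.949, 0.316, 0.001]
contact_force: [0.2, -0.5, -0.3]
gripper_width: 0.607
```

```bash
python3 go.py .4426 -.2650 .049 .646; python3 go.py .4426 -.2650 .049 .646
```

```text
t 2.5 pos [ 0.4437 -0.2654  0.0498] phi 0.6438 w 0.607 F [ 0.2 -0.5 -0.3]
turn now (deg) [ 0.05 -0.12 -0.13] shift now-axes [-0.0006 -0.001   0.0008] shift after turn [-0.0006 -0.001   0.0008]
t 2.5 pos [ 0.4437 -0.2654  0.0498] phi 0.6438 w 0.607 F [ 0.2 -0.5 -0.3]
turn now (deg) [ 0.05 -0.12 -0.13] shift now-axes [-0.0006 -0.001   0.0008] shift after turn [-0.0006 -0.001   0.0008]
```

move_arm:
  rows:
    - {"tx": 0, "ty": 0, "tz": 0, "ax": 0, "ay": 0, "az": 0, "jaw": 255}
    - {"tx": 0, "ty": 0, "tz": 0, "ax": 0, "ay": 0, "az": 0, "jaw": 255}
    - {"tx": 0, "ty": 0, "tz": 0, "ax": 0, "ay": 0, "az": 0, "jaw": 255}
    - {"tx": 0, "ty": 0, "tz": 0, "ax": 0, "ay": 0, "az": 0, "jaw": 255}
    - {"tx": 0, "ty": 0, "tz": 0, "ax": 0, "ay": 0, "az": 0, "jaw": 255}
    - {"tx": 0, "ty": 0, "tz": 0, "ax": 0, "ay": 0, "az": 0, "jaw": 255}

```text
time: 3.1
tool_pos: [0.444, -0.2654, 0.0504]
tool_rot: [0.001, 0.949, 0.317, 0.001]
contact_force: [0.3, -0.2, -1.0]
gripper_width: 0.122
```

```bash
python3 go.py .4426 -.2650 .14 .646
```

```text
t 3.1 pos [ 0.444  -0.2654  0.0504] phi 0.6443 w 0.122 F [ 0.3 -0.2 -1. ]
turn now (deg) [ 0.11 -0.13 -0.1 ] shift now-axes [-0.0007 -0.001  -0.0896] shift after turn [-0.0009 -0.0012 -0.0896]
```

move_arm:
  rows:
    - {"tx": 0, "ty": 0, "tz": -0.01, "ax": 0, "ay": 0, "az": 0, "jaw": 255}
    - {"tx": 0, "ty": 0, "tz": -0.02, "ax": 0, "ay": 0, "az": 0, "jaw": 255}
    - {"tx": 0, "ty": 0, "tz": -0.02, "ax": 0, "ay": 0, "az": 0, "jaw": 255}
    - {"tx": 0, "ty": 0, "tz": -0.02, "ax": 0, "ay": 0, "az": 0, "jaw": 255}
    - {"tx": 0, "ty": 0, "tz": -0.01, "ax": 0, "ay": 0, "az": 0, "jaw": 255}
    - {"tx": 0, "ty": 0, "tz": 0, "ax": 0, "ay": 0, "az": 0, "jaw": 255}

```text
time: 3.7
tool_pos: [0.4431, -0.2649, 0.1348]
tool_rot: [-0.0, 0.949, 0.317, 0.001]
contact_force: [0.1, 0.0, -3.3]
gripper_width: 0.126
```

```bash
python3 go.py .4457 -.0108 .13 -.0986
python3 - <<'E'
from h import *
from plant import manip
f=manip.grab_frame("scene");cv2.imwrite("pics/a2s.png",cv2.resize(f["color"][120:270,130:330,::-1],None,fx=4,fy=4,interpolation=2))
E
```

```text
t 3.7 pos [ 0.4431 -0.2649  0.1348] phi 0.6443 w 0.126 F [ 0.1  0.  -3.3]
turn now (deg) [-2.000e-02 -1.100e-01  4.257e+01] shift now-axes [ 0.1547 -0.2016  0.005 ] shift after turn [-0.0224 -0.2531  0.0048]
```

View pics/a2s.png

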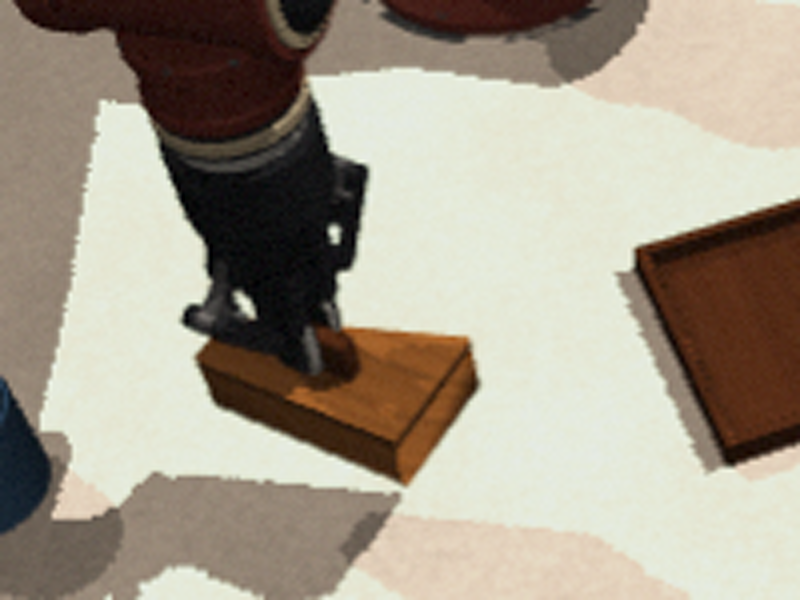

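move_arm:
  rows:
    - {"tx": 0, "ty": 0, "tz": 0, "ax": 0, "ay": 0, "az": 5, "jaw": 255}
    - {"tx": 0, "ty": 0, "tz": 0, "ax": 0, "ay": 0, "az": 8, "jaw": 255}
    - {"tx": 0, "ty": 0, "tz": 0, "ax": 0, "ay": 0, "az": 8, "jaw": 255}
    - {"tx": 0, "ty": 0, "tz": 0, "ax": 0, "ay": 0, "az": 8, "jaw": 255}
    - {"tx": 0, "ty": 0, "tz": 0, "ax": 0, "ay": 0, "az": 8, "jaw": 255}
    - {"tx": 0, "ty": 0, "tz": 0, "ax": 0, "ay": 0, "az": 5, "jaw": 255}
    - {"tx": -0.002, "ty": -0.025, "tz": 0, "ax": 0, "ay": 0, "az": 0, "jaw": 255}
    - {"tx": -0.004, "ty": -0.045, "tz": 0, "ax": 0, "ay": 0, "az": 0, "jaw": 255}
    - {"tx": -0.004, "ty": -0.045, "tz": 0, "ax": 0, "ay": 0, "az": 0, "jaw": 255}
    - {"tx": -0.004, "ty": -0.045, "tz": 0, "ax": 0, "ay": 0, "az": 0, "jaw": 255}
    - {"tx": -0.003, "ty": -0.03, "tz": 0, "ax": 0, "ay": 0, "az": 0, "jaw": 255}
    - {"tx": 0, "ty": 0, "tz": 0, "ax": 0, "ay": 0, "az": 0, "jaw": 255}

```text
time: 4.95
tool_pos: [0.4406, -0.0639, 0.1197]
tool_rot: [-0.007, 0.998, -0.063, -0.011]
contact_force: [-0.1, -0.1, -1.9]
gripper_width: 0.129
```

```bash
python3 go.py .4457 -.0108 .12 -.0986
```

```text
t 4.95 pos [ 0.4406 -0.0639  0.1197] phi -0.1253 w 0.129 F [-0.1 -0.1 -1.9]
turn now (deg) [-0.78  1.28 -1.54] shift now-axes [-0.0015 -0.0533  0.0004] shift after turn [-0.0001 -0.0534 -0.0003]
```

move_arm:
  rows:
    - {"tx": 0, "ty": -0.015, "tz": -0.002, "ax": -0.4, "ay": 0.6, "az": -0.7, "jaw": 255}
    - {"tx": 0, "ty": -0.015, "tz": -0.002, "ax": -0.3, "ay": 0.5, "az": -0.6, "jaw": 255}
    - {"tx": 0, "ty": -0.013, "tz": 0, "ax": 0, "ay": 0, "az": 0, "jaw": 255}
    - {"tx": 0, "ty": 0, "tz": 0, "ax": 0, "ay": 0, "az": 0, "jaw": 255}

```text
time: 5.35
tool_pos: [0.4432, -0.0202, 0.1198]
tool_rot: [-0.0, 0.999, -0.051, -0.005]
contact_force: [-0.0, 0.0, -0.5]
gripper_width: 0.126
```

```bash
python3 go.py .4457 -.0108 .12 -.0986
```

```text
t 5.35 pos [ 0.4432 -0.0202  0.1198] phi -0.1016 w 0.126 F [-0.   0.  -0.5]
turn now (deg) [-0.02  0.55 -0.17] shift now-axes [ 0.0015 -0.0096 -0.0002] shift after turn [ 0.0016 -0.0096 -0.0002]
```

move_arm:
  rows:
    - {"tx": 0.0015, "ty": -0.0095, "tz": 0.005, "ax": 0, "ay": 0.5, "az": -0.1, "jaw": 255}
    - {"tx": 0, "ty": 0, "tz": 0.015, "ax": 0, "ay": 0, "az": 0, "jaw": 255}
    - {"tx": 0, "ty": 0, "tz": 0.01, "ax": 0, "ay": 0, "az": 0, "jaw": 255}
    - {"tx": 0, "ty": 0, "tz": 0, "ax": 0, "ay": 0, "az": 0, "jaw": 255}

```text
time: 5.75
tool_pos: [0.4457, -0.0114, 0.0871]
tool_rot: [-0.0, 0.999, -0.051, -0.001]
contact_force: [-0.5, -0.2, -3.1]
gripper_width: 0.125
```

```bash
python3 go.py .4457 -.0108 .058 -.0986
python3 - <<'E'
from h import *
from plant import manip
f=manip.grab_frame("scene");cv2.imwrite("pics/a3s.png",cv2.resize(f["color"][110:260,240:440,::-1],None,fx=4,fy=4,interpolation=2))
f=manip.grab_frame("top");cv2.imwrite("pics/a3t.png",cv2.resize(f["color"][130:270,230:400,::-1],None,fx=4,fy=4,interpolation=2))
E
```

```text
t 5.75 pos [ 0.4457 -0.0114  0.0871] phi -0.1022 w 0.125 F [-0.5 -0.2 -3.1]
turn now (deg) [-0.    0.08 -0.21] shift now-axes [-0.     -0.0006  0.0291] shift after turn [-0.0001 -0.0006  0.0291]
```

View pics/a3s.png

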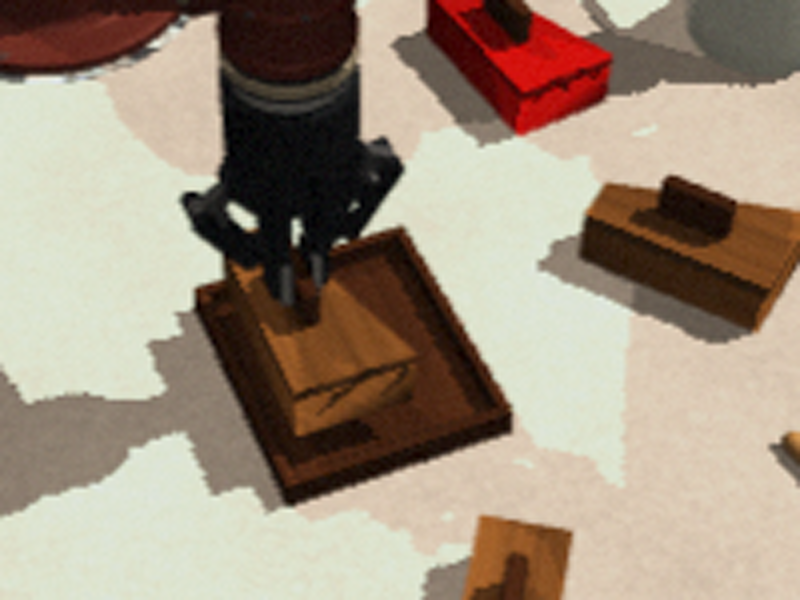

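View pics/a3t.png

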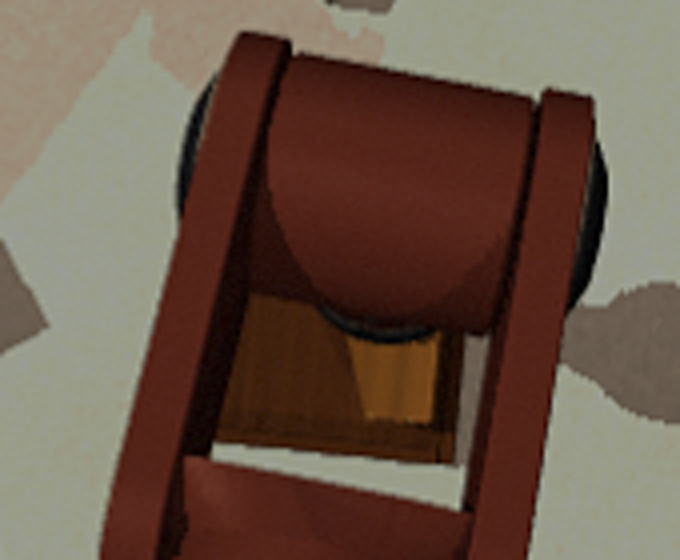

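The caddy hangs level over the tray's near-left half. Its straight side is parallel to the left wall (crop (230,280)–(290,430)), and the slope faces inward. I'll lower it.

move_arm:
  rows:
    - {"tx": 0, "ty": -0.0005, "tz": 0.01, "ax": 0, "ay": 0, "az": 0, "jaw": 255}
    - {"tx": 0, "ty": 0, "tz": 0.01, "ax": 0, "ay": 0, "az": 0, "jaw": 255}
    - {"tx": 0, "ty": 0, "tz": 0.004, "ax": 0, "ay": 0, "az": 0, "jaw": 255}
    - {"tx": 0, "ty": 0, "tz": 0, "ax": 0, "ay": 0, "az": 0, "jaw": 255}

```text
time: 6.25
tool_pos: [0.4478, -0.0116, 0.0638]
tool_rot: [0.0, 0.999, -0.052, 0.002]
contact_force: [-0.3, -0.1, -1.4]
gripper_width: 0.13
```

```bash
python3 go.py .4457 -.0108 .0565 -.0986
```

```text
t 6.25 pos [ 0.4478 -0.0116  0.0638] phi -0.1032 w 0.13 F [-0.3 -0.1 -1.4]
turn now (deg) [ 0.03 -0.2  -0.26] shift now-axes [-0.0022 -0.0006  0.0073] shift after turn [-0.0022 -0.0006  0.0073]
```

move_arm:
  rows:
    - {"tx": -0.001, "ty": -0.0005, "tz": 0.004, "ax": 0, "ay": -0.2, "az": -0.2, "jaw": 255}
    - {"tx": -0.001, "ty": 0, "tz": 0.002, "ax": 0, "ay": 0, "az": 0, "jaw": 255}
    - {"tx": 0, "ty": 0, "tz": 0, "ax": 0, "ay": 0, "az": 0, "jaw": 255}

```text
time: 6.55
tool_pos: [0.4458, -0.0109, 0.0574]
tool_rot: [0.0, 0.999, -0.05, -0.0]
contact_force: [-0.0, 0.1, -1.3]
gripper_width: 0.128
```

```bash
python3 go.py .4457 -.0108 .0565 -.0986
```

```text
t 6.55 pos [ 0.4458 -0.0109  0.0574] phi -0.0994 w 0.128 F [-0.   0.1 -1.3]
turn now (deg) [ 0.03  0.01 -0.05] shift now-axes [-0.0001 -0.0001  0.0009] shift after turn [-0.0001 -0.0001  0.0009]
```

move_arm:
  rows:
    - {"tx": 0, "ty": 0, "tz": 0.001, "ax": 0, "ay": 0, "az": 0, "jaw": 255}
    - {"tx": 0, "ty": 0, "tz": 0, "ax": 0, "ay": 0, "az": 0, "jaw": 120}
    - {"tx": 0, "ty": 0, "tz": 0, "ax": 0, "ay": 0, "az": 0, "jaw": 120}
    - {"tx": 0, "ty": 0, "tz": 0, "ax": 0, "ay": 0, "az": 0, "jaw": 120}
    - {"tx": 0, "ty": 0, "tz": 0, "ax": 0, "ay": 0, "az": 0, "jaw": 120}
    - {"tx": 0, "ty": 0, "tz": -0.01, "ax": 0, "ay": 0, "az": 0, "jaw": 120}
    - {"tx": 0, "ty": 0, "tz": -0.02, "ax": 0, "ay": 0, "az": 0, "jaw": 120}
    - {"tx": 0, "ty": 0, "tz": -0.03, "ax": 0, "ay": 0, "az": 0, "jaw": 120}
    - {"tx": 0, "ty": 0, "tz": -0.03, "ax": 0, "ay": 0, "az": 0, "jaw": 120}
    - {"tx": 0, "ty": 0, "tz": 0, "ax": 0, "ay": 0, "az": 0, "jaw": 120}

```text
time: 7.55
tool_pos: [0.4471, -0.0111, 0.1539]
tool_rot: [0.001, 0.999, -0.05, 0.002]
contact_force: [0.6, -0.1, 0.7]
gripper_width: 0.531
```

```bash
python3 go.py .4784 .2601 .14 .545
python3 - <<'E'
from h import *
from plant import manip
f=manip.grab_frame("scene");cv2.imwrite("pics/a4s.png",cv2.resize(f["color"][110:260,240:440,::-1],None,fx=4,fy=4,interpolation=2))
E
```

```text
t 7.55 pos [ 0.4471 -0.0111  0.1539] phi -0.0993 w 0.531 F [ 0.6 -0.1  0.7]
turn now (deg) [  0.12  -0.2  -36.92] shift now-axes [ 0.0042 -0.273   0.0137] shift after turn [ 0.1674 -0.2157  0.0139]
```

View pics/a4s.png

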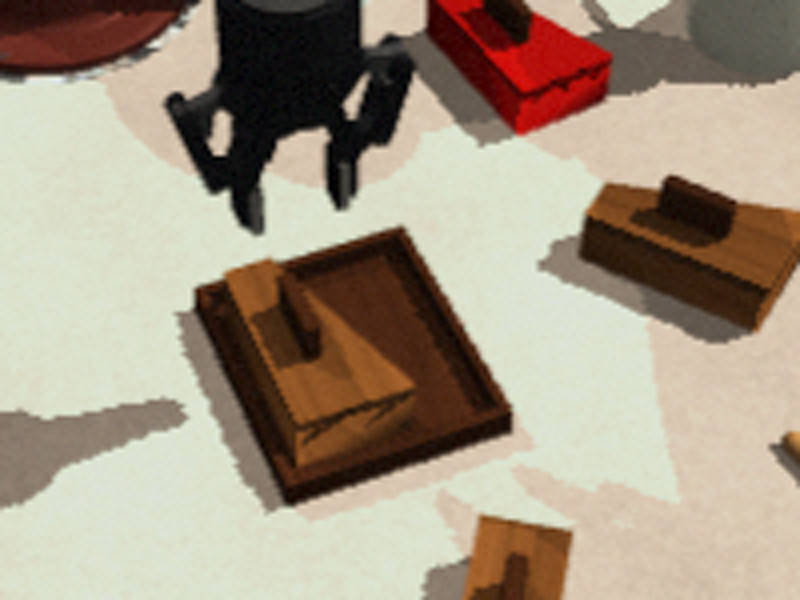

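The first caddy sits upright in the tray along the left wall, with an even strip of wall and floor beside it. Next, the other wedge.

move_arm:
  rows:
    - {"tx": 0, "ty": 0, "tz": 0, "ax": 0, "ay": 0, "az": -6, "jaw": 110}
    - {"tx": 0, "ty": 0, "tz": 0, "ax": 0, "ay": 0, "az": -8, "jaw": 110}
    - {"tx": 0, "ty": 0, "tz": 0, "ax": 0, "ay": 0, "az": -8, "jaw": 110}
    - {"tx": 0, "ty": 0, "tz": 0, "ax": 0, "ay": 0, "az": -8, "jaw": 110}
    - {"tx": 0, "ty": 0, "tz": 0, "ax": 0, "ay": 0, "az": -6, "jaw": 110}
    - {"tx": 0.013, "ty": -0.016, "tz": 0, "ax": 0, "ay": 0, "az": 0, "jaw": 110}
    - {"tx": 0.026, "ty": -0.033, "tz": 0, "ax": 0, "ay": 0, "az": 0, "jaw": 110}
    - {"tx": 0.026, "ty": -0.033, "tz": 0, "ax": 0, "ay": 0, "az": 0, "jaw": 110}
    - {"tx": 0.026, "ty": -0.033, "tz": 0, "ax": 0, "ay": 0, "az": 0, "jaw": 110}
    - {"tx": 0.026, "ty": -0.033, "tz": 0, "ax": 0, "ay": 0, "az": 0, "jaw": 110}
    - {"tx": 0.013, "ty": -0.016, "tz": 0, "ax": 0, "ay": 0, "az": 0, "jaw": 110}
    - {"tx": 0, "ty": 0, "tz": 0, "ax": 0, "ay": 0, "az": 0, "jaw": 110}

```text
time: 8.8
tool_pos: [0.4629, 0.2037, 0.1391]
tool_rot: [-0.002, 0.962, 0.272, -0.009]
contact_force: [0.1, -0.3, -0.3]
gripper_width: 0.571
```

```bash
python3 go.py .4784 .2601 .11 .545
```

```text
t 8.8 pos [0.4629 0.2037 0.1391] phi 0.5516 w 0.571 F [ 0.1 -0.3 -0.3]
turn now (deg) [-0.5   0.98  0.37] shift now-axes [ 0.0432 -0.0396  0.0287] shift after turn [ 0.0424 -0.0402  0.0291]
```

move_arm:
  rows:
    - {"tx": 0.014, "ty": -0.013, "tz": 0, "ax": -0.4, "ay": 0.6, "az": 0.3, "jaw": 110}
    - {"tx": 0.014, "ty": -0.013, "tz": 0.005, "ax": 0, "ay": 0, "az": 0, "jaw": 110}
    - {"tx": 0.012, "ty": -0.011, "tz": 0.01, "ax": 0, "ay": 0, "az": 0, "jaw": 110}
    - {"tx": 0, "ty": 0, "tz": 0.01, "ax": 0, "ay": 0, "az": 0, "jaw": 110}
    - {"tx": 0, "ty": 0, "tz": 0, "ax": 0, "ay": 0, "az": 0, "jaw": 110}

```text
time: 9.3
tool_pos: [0.475, 0.2533, 0.108]
tool_rot: [0.002, 0.963, 0.269, -0.008]
contact_force: [-0.2, 0.8, 0.1]
gripper_width: 0.573
```

```bash
python3 go.py .4784 .2601 .085 .545
python3 - <<'E'
from h import *
from plant import manip
T=manip.grab_frame("top");C=manip.grab_frame("scene")
cv2.imwrite("pics/b1s.png",cv2.resize(C["color"][90:240,320:520,::-1],None,fx=4,fy=4,interpolation=2))
E
```

```text
t 9.3 pos [0.475  0.2533 0.108 ] phi 0.5452 w 0.573 F [-0.2  0.8  0.1]
turn now (deg) [-0.05  0.9   0.01] shift now-axes [ 0.0068 -0.004   0.0229] shift after turn [ 0.0065 -0.0041  0.023 ]
```

View pics/b1s.png

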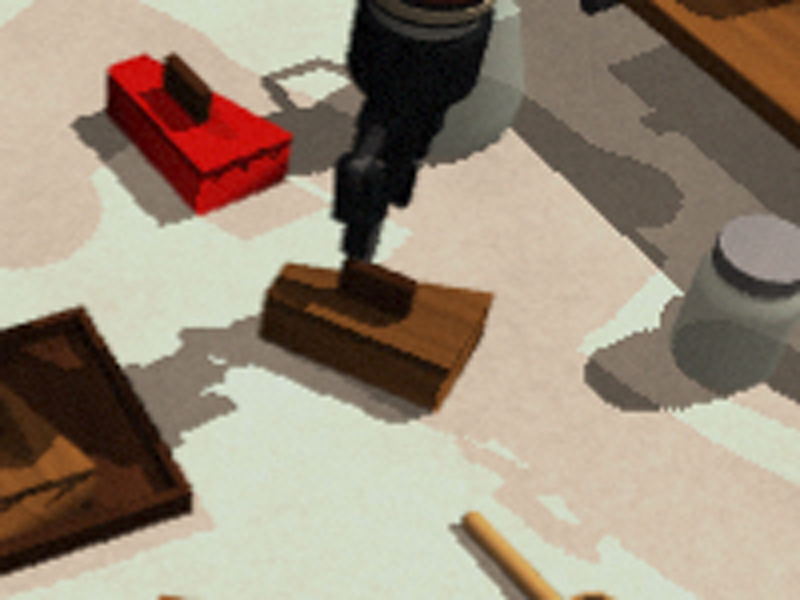

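The gripper is above the second teak wedge, whose fin is at crop (380,290). The red one, at crop (200,130), is well clear. I'll correct the offset and go down.

move_arm:
  rows:
    - {"tx": 0.006, "ty": -0.0035, "tz": 0.005, "ax": 0, "ay": 0.6, "az": 0, "jaw": 110}
    - {"tx": 0, "ty": 0, "tz": 0.01, "ax": 0, "ay": 0, "az": 0, "jaw": 110}
    - {"tx": 0, "ty": 0, "tz": 0, "ax": 0, "ay": 0, "az": 0, "jaw": 110}

```text
time: 9.7
tool_pos: [0.4802, 0.2585, 0.0948]
tool_rot: [0.0, 0.963, 0.268, 0.0]
contact_force: [0.2, -0.2, -0.2]
gripper_width: 0.568
```

```bash
python3 go.py .4784 .2601 .05 .545
```

```text
t 9.7 pos [0.4802 0.2585 0.0948] phi 0.5423 w 0.568 F [ 0.2 -0.2 -0.2]
turn now (deg) [ 0.01 -0.03 -0.16] shift now-axes [-0.0007 -0.0023  0.0448] shift after turn [-0.0007 -0.0023  0.0448]
```

move_arm:
  rows:
    - {"tx": 0, "ty": -0.002, "tz": 0.01, "ax": 0, "ay": 0, "az": 0, "jaw": 110}
    - {"tx": 0, "ty": 0, "tz": 0.015, "ax": 0, "ay": 0, "az": 0, "jaw": 110}
    - {"tx": 0, "ty": 0, "tz": 0.012, "ax": 0, "ay": 0, "az": 0, "jaw": 110}
    - {"tx": 0, "ty": 0, "tz": 0, "ax": 0, "ay": 0, "az": 0, "jaw": 110}

```text
time: 10.1
tool_pos: [0.4787, 0.26, 0.0542]
tool_rot: [0.0, 0.963, 0.268, -0.0]
contact_force: [-0.4, -0.8, -0.6]
gripper_width: 0.57
```

```bash
python3 go.py .4784 .2601 .05 .545
```

```text
t 10.1 pos [0.4787 0.26   0.0542] phi 0.5421 w 0.57 F [-0.4 -0.8 -0.6]
turn now (deg) [ 0.01  0.01 -0.17] shift now-axes [-0.0002 -0.0003  0.0042] shift after turn [-0.0002 -0.0003  0.0042]
```

move_arm:
  rows:
    - {"tx": 0, "ty": 0, "tz": 0.004, "ax": 0, "ay": 0, "az": 0, "jaw": 110}
    - {"tx": 0, "ty": 0, "tz": 0, "ax": 0, "ay": 0, "az": 0, "jaw": 110}
    - {"tx": 0, "ty": 0, "tz": 0, "ax": 0, "ay": 0, "az": 0, "jaw": 255}
    - {"tx": 0, "ty": 0, "tz": 0, "ax": 0, "ay": 0, "az": 0, "jaw": 255}
    - {"tx": 0, "ty": 0, "tz": 0, "ax": 0, "ay": 0, "az": 0, "jaw": 255}
    - {"tx": 0, "ty": 0, "tz": 0, "ax": 0, "ay": 0, "az": 0, "jaw": 255}
    - {"tx": 0, "ty": 0, "tz": 0, "ax": 0, "ay": 0, "az": 0, "jaw": 255}

```text
time: 10.8
tool_pos: [0.4788, 0.26, 0.0498]
tool_rot: [0.0, 0.963, 0.268, -0.0]
contact_force: [0.4, 0.3, -1.4]
gripper_width: 0.128
```

```bash
python3 go.py .4784 .2601 .05 .545
```

```text
t 10.8 pos [0.4788 0.26   0.0498] phi 0.5423 w 0.128 F [ 0.4  0.3 -1.4]
turn now (deg) [ 0.02  0.01 -0.15] shift now-axes [-0.0003 -0.0002 -0.0002] shift after turn [-0.0003 -0.0002 -0.0002]
```

move_arm:
  rows:
    - {"tx": 0, "ty": 0, "tz": -0.01, "ax": 0, "ay": 0, "az": 0, "jaw": 255}
    - {"tx": 0, "ty": 0, "tz": -0.025, "ax": 0, "ay": 0, "az": 0, "jaw": 255}
    - {"tx": 0, "ty": 0, "tz": -0.03, "ax": 0, "ay": 0, "az": 0, "jaw": 255}
    - {"tx": 0, "ty": 0, "tz": -0.03, "ax": 0, "ay": 0, "az": 0, "jaw": 255}
    - {"tx": 0, "ty": 0, "tz": -0.025, "ax": 0, "ay": 0, "az": 0, "jaw": 255}
    - {"tx": 0, "ty": 0, "tz": -0.01, "ax": 0, "ay": 0, "az": 0, "jaw": 255}
    - {"tx": 0, "ty": 0, "tz": 0, "ax": 0, "ay": 0, "az": -5, "jaw": 255}
    - {"tx": 0, "ty": 0, "tz": 0, "ax": 0, "ay": 0, "az": -8, "jaw": 255}
    - {"tx": 0, "ty": 0, "tz": 0, "ax": 0, "ay": 0, "az": -8, "jaw": 255}
    - {"tx": 0, "ty": 0, "tz": 0, "ax": 0, "ay": 0, "az": -8, "jaw": 255}
    - {"tx": 0, "ty": 0, "tz": 0, "ax": 0, "ay": 0, "az": -8, "jaw": 255}
    - {"tx": 0, "ty": 0, "tz": 0, "ax": 0, "ay": 0, "az": -8, "jaw": 255}

```text
time: 12.0
tool_pos: [0.476, 0.2591, 0.1854]
tool_rot: [-0.001, 0.778, 0.628, -0.002]
contact_force: [0.2, 0.0, -2.3]
gripper_width: 0.125
```

```bash
python3 go.py .4519 .0518 .18 3.043
```

```text
t 12.0 pos [0.476  0.2591 0.1854] phi 1.3587 w 0.125 F [ 0.2  0.  -2.3]
turn now (deg) [-3.20e-01 -7.00e-02 -9.65e+01] shift now-axes [-0.2077  0.0201  0.0059] shift after turn [ 0.0036 -0.2087  0.0054]
```

move_arm:
  rows:
    - {"tx": 0, "ty": 0, "tz": 0, "ax": 0, "ay": 0, "az": -8, "jaw": 255}
    - {"tx": 0, "ty": 0, "tz": 0, "ax": 0, "ay": 0, "az": -8, "jaw": 255}
    - {"tx": 0, "ty": 0, "tz": 0, "ax": 0, "ay": 0, "az": -8, "jaw": 255}
    - {"tx": 0, "ty": 0, "tz": 0, "ax": 0, "ay": 0, "az": -8, "jaw": 255}
    - {"tx": 0, "ty": 0, "tz": 0, "ax": 0, "ay": 0, "az": -8, "jaw": 255}
    - {"tx": 0, "ty": 0, "tz": 0, "ax": 0, "ay": 0, "az": -8, "jaw": 255}
    - {"tx": 0, "ty": 0, "tz": 0, "ax": 0, "ay": 0, "az": -8, "jaw": 255}
    - {"tx": 0, "ty": 0, "tz": 0, "ax": 0, "ay": 0, "az": -8, "jaw": 255}
    - {"tx": 0, "ty": 0, "tz": 0, "ax": 0, "ay": 0, "az": -8, "jaw": 255}
    - {"tx": 0, "ty": 0, "tz": 0, "ax": 0, "ay": 0, "az": -8, "jaw": 255}
    - {"tx": 0, "ty": 0, "tz": 0, "ax": 0, "ay": 0, "az": -7, "jaw": 255}
    - {"tx": 0, "ty": 0, "tz": 0, "ax": 0, "ay": 0, "az": 0, "jaw": 255}

```text
time: 13.2
tool_pos: [0.4704, 0.2569, 0.1769]
tool_rot: [-0.009, 0.099, 0.995, -0.005]
contact_force: [-0.9, 0.4, -2.3]
gripper_width: 0.126
```

```bash
python3 go.py .4519 .0518 .18 3.043
python3 - <<'E'
from h import *
from plant import manip
T=manip.grab_frame("top");C=manip.grab_frame("scene")
pickle.dump(T,open("top2.pkl","wb"));pickle.dump(C,open("scene2.pkl","wb"))
tr=np.array([.4488,.0205,-.0986])
for fs in([C],[T],[T,C]): print(fit(fs,"c",[.4457,-.0108,-.0986],.0435,pad=2))
cv2.imwrite("pics/b2s.png",cv2.resize(C["color"][60:260,270:520,::-1],None,fx=3,fy=3,interpolation=2))
cv2.imwrite("pics/b2t.png",cv2.resize(T["color"][130:270,230:400,::-1],None,fx=4,fy=4,interpolation=2))
E
```

```text
t 13.2 pos [0.4704 0.2569 0.1769] phi 2.9427 w 0.126 F [-0.9  0.4 -2.3]
turn now (deg) [-0.58 -1.   -5.74] shift now-axes [-0.0223 -0.2048 -0.0012] shift after turn [-0.0017 -0.206  -0.0031]
(array([ 0.45366816, -0.01204296,  0.17572794]), np.float64(0.42612871369232047))
(array([ 0.44292625, -0.01802885,  0.04019293]), np.float64(0.4377971354931323))
(array([ 0.45134982, -0.01428555,  0.12206292]), np.float64(0.43352603621244695))
```

View pics/b2s.png

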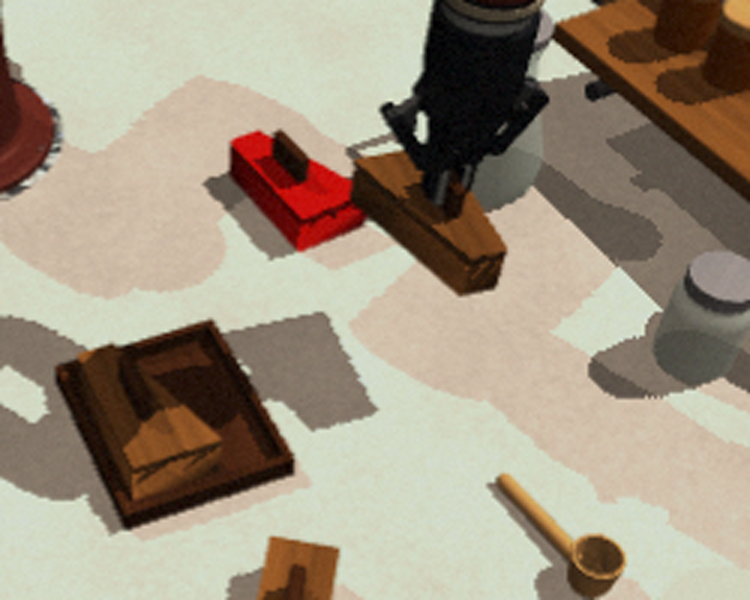

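View pics/b2t.png

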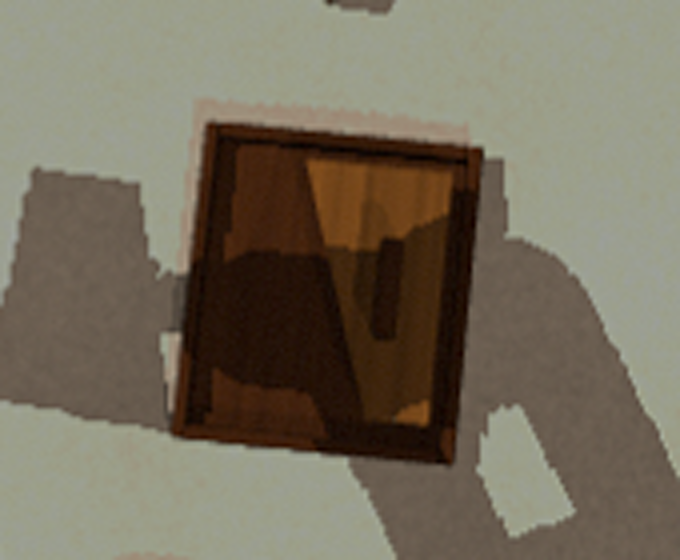

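```bash
python3 - <<'E'
from h import *
T=pickle.load(open("top2.pkl","rb"))
c=[unproj(T,u,.051)[:2] for u in((306.75,169.5),(343.5,172.5),(338,236.25),(320,235.75))]
th=-.0986;R=np.array([[np.cos(th),-np.sin(th)],[np.sin(th),np.cos(th)]])
for p in c: print(((p-[.4488,.0205])@R).round(4))
E
```

```text
[0.0639 0.0158]
[ 0.0652 -0.0605]
[-0.0666 -0.0621]
[-0.0693 -0.0255]
```

move_arm:
  rows:
    - {"tx": 0, "ty": 0, "tz": 0, "ax": -0.3, "ay": -0.5, "az": -3, "jaw": 255}
    - {"tx": 0, "ty": 0, "tz": 0, "ax": -0.3, "ay": -0.5, "az": -2.5, "jaw": 255}
    - {"tx": 0, "ty": -0.02, "tz": -0.002, "ax": 0, "ay": 0, "az": 0, "jaw": 255}
    - {"tx": 0, "ty": -0.035, "tz": -0.002, "ax": 0, "ay": 0, "az": 0, "jaw": 255}
    - {"tx": 0, "ty": -0.035, "tz": -0.002, "ax": 0, "ay": 0, "az": 0, "jaw": 255}
    - {"tx": 0, "ty": -0.035, "tz": -0.002, "ax": 0, "ay": 0, "az": 0, "jaw": 255}
    - {"tx": 0, "ty": -0.035, "tz": 0, "ax": 0, "ay": 0, "az": 0, "jaw": 255}
    - {"tx": 0, "ty": -0.02, "tz": 0, "ax": 0, "ay": 0, "az": 0, "jaw": 255}
    - {"tx": 0, "ty": 0, "tz": 0, "ax": 0, "ay": 0, "az": 0, "jaw": 255}

```text
time: 14.2
tool_pos: [0.449, 0.0726, 0.1842]
tool_rot: [0.0, 0.06, 0.998, -0.0]
contact_force: [-0.4, 0.3, -2.0]
gripper_width: 0.127
```

```bash
python3 go.py .4519 .0518 .15 3.043
```

```text
t 14.2 pos [0.449  0.0726 0.1842] phi 3.0223 w 0.127 F [-0.4  0.3 -2. ]
turn now (deg) [-0.01  0.04 -1.18] shift now-axes [-0.0054 -0.0203  0.0342] shift after turn [-0.005  -0.0204  0.0342]
```

move_arm:
  rows:
    - {"tx": -0.002, "ty": -0.008, "tz": 0.005, "ax": 0, "ay": 0, "az": -0.6, "jaw": 255}
    - {"tx": -0.002, "ty": -0.008, "tz": 0.012, "ax": 0, "ay": 0, "az": -0.5, "jaw": 255}
    - {"tx": -0.001, "ty": -0.004, "tz": 0.012, "ax": 0, "ay": 0, "az": 0, "jaw": 255}
    - {"tx": 0, "ty": 0, "tz": 0.005, "ax": 0, "ay": 0, "az": 0, "jaw": 255}
    - {"tx": 0, "ty": 0, "tz": 0, "ax": 0, "ay": 0, "az": 0, "jaw": 255}

```text
time: 14.7
tool_pos: [0.4515, 0.0526, 0.1459]
tool_rot: [-0.001, 0.05, 0.999, 0.001]
contact_force: [-0.5, -0.5, -2.1]
gripper_width: 0.124
```

```bash
python3 go.py .4519 .0518 .12 3.043
```

```text
t 14.7 pos [0.4515 0.0526 0.1459] phi 3.0421 w 0.124 F [-0.5 -0.5 -2.1]
turn now (deg) [ 0.07 -0.09 -0.05] shift now-axes [-0.0005 -0.0008  0.0259] shift after turn [-0.0005 -0.0008  0.0259]
```

move_arm:
  rows:
    - {"tx": -0.0005, "ty": -0.0008, "tz": 0.01, "ax": 0, "ay": 0, "az": 0, "jaw": 255}
    - {"tx": 0, "ty": 0, "tz": 0.012, "ax": 0, "ay": 0, "az": 0, "jaw": 255}
    - {"tx": 0, "ty": 0, "tz": 0.012, "ax": 0, "ay": 0, "az": 0, "jaw": 255}
    - {"tx": 0, "ty": 0, "tz": 0.012, "ax": 0, "ay": 0, "az": 0, "jaw": 255}
    - {"tx": 0, "ty": 0, "tz": 0.008, "ax": 0, "ay": 0, "az": 0, "jaw": 255}
    - {"tx": 0, "ty": 0, "tz": 0, "ax": 0, "ay": 0, "az": 0, "jaw": 255}

```text
time: 15.3
tool_pos: [0.4511, 0.053, 0.0861]
tool_rot: [-0.002, 0.049, 0.999, 0.001]
contact_force: [0.3, 0.0, -1.6]
gripper_width: 0.128
```

```bash
python3 go.py .4519 .0518 .0565 3.043
python3 - <<'E'
from h import *
from plant import manip
C=manip.grab_frame("scene")
cv2.imwrite("pics/b3s.png",cv2.resize(C["color"][110:260,240:440,::-1],None,fx=4,fy=4,interpolation=2))
E
```

```text
t 15.3 pos [0.4511 0.053  0.0861] phi 3.044 w 0.128 F [ 0.3  0.  -1.6]
turn now (deg) [ 0.08 -0.21  0.06] shift now-axes [-0.0011 -0.0012  0.0296] shift after turn [-0.0009 -0.0012  0.0296]
```

View pics/b3s.png

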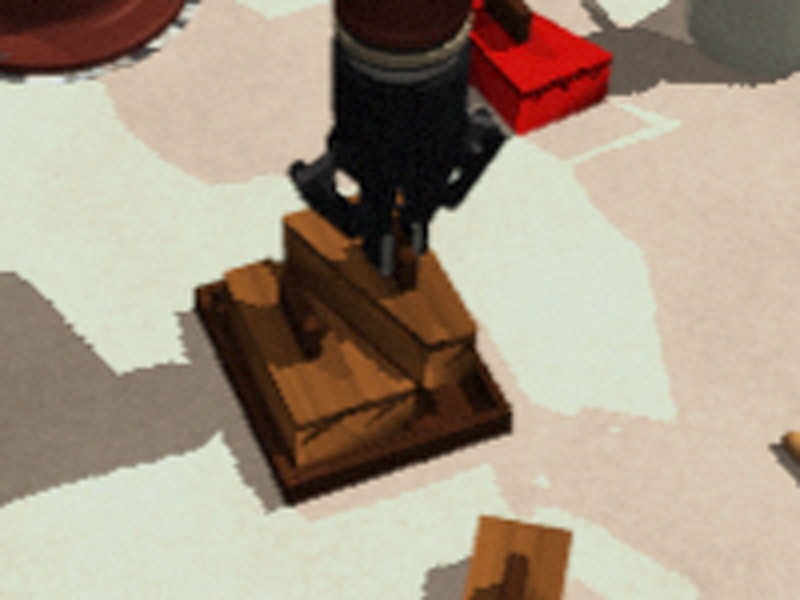

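The second caddy hangs head to tail with the first, slopes facing and a visible gap between them (crop (350,340)). The gripper's elbow is higher than the first caddy's fin. I'll lower it gently.

move_arm:
  rows:
    - {"tx": -0.001, "ty": -0.001, "tz": 0.008, "ax": 0, "ay": -0.2, "az": 0, "jaw": 255}
    - {"tx": 0, "ty": 0, "tz": 0.008, "ax": 0, "ay": 0, "az": 0, "jaw": 255}
    - {"tx": 0, "ty": 0, "tz": 0.006, "ax": 0, "ay": 0, "az": 0, "jaw": 255}
    - {"tx": 0, "ty": 0, "tz": 0, "ax": 0, "ay": 0, "az": 0, "jaw": 255}

```text
time: 15.75
tool_pos: [0.4536, 0.0517, 0.0642]
tool_rot: [0.002, 0.049, 0.999, 0.001]
contact_force: [0.1, 0.0, -2.1]
gripper_width: 0.125
```

```bash
python3 go.py .4519 .0518 .0562 3.043
```

```text
t 15.75 pos [0.4536 0.0517 0.0642] phi 3.0438 w 0.125 F [ 0.1  0.  -2.1]
turn now (deg) [0.09 0.22 0.05] shift now-axes [ 0.0018 -0.0001  0.008 ] shift after turn [ 0.0017 -0.0001  0.008 ]
```

move_arm:
  rows:
    - {"tx": 0.001, "ty": 0, "tz": 0.004, "ax": 0, "ay": 0.1, "az": 0, "jaw": 255}
    - {"tx": 0, "ty": 0, "tz": 0.003, "ax": 0, "ay": 0, "az": 0, "jaw": 255}
    - {"tx": 0, "ty": 0, "tz": 0.001, "ax": 0, "ay": 0, "az": 0, "jaw": 255}
    - {"tx": 0, "ty": 0, "tz": 0, "ax": 0, "ay": 0, "az": 0, "jaw": 255}

```text
time: 16.15
tool_pos: [0.4531, 0.0518, 0.056]
tool_rot: [0.002, 0.049, 0.999, 0.001]
contact_force: [1.4, -0.2, -1.7]
gripper_width: 0.127
```

```bash
python3 go.py .4519 .0518 .0558 3.043
```

```text
t 16.15 pos [0.4531 0.0518 0.056 ] phi 3.0438 w 0.127 F [ 1.4 -0.2 -1.7]
turn now (deg) [0.1  0.17 0.05] shift now-axes [ 0.0012 -0.0001  0.0002] shift after turn [ 0.0012 -0.0001  0.0002]
```

move_arm:
  rows:
    - {"tx": 0, "ty": 0, "tz": 0, "ax": 0, "ay": 0, "az": 0, "jaw": 150}
    - {"tx": 0, "ty": 0, "tz": 0, "ax": 0, "ay": 0, "az": 0, "jaw": 150}
    - {"tx": 0, "ty": 0, "tz": 0, "ax": 0, "ay": 0, "az": 0, "jaw": 150}
    - {"tx": 0, "ty": 0, "tz": 0, "ax": 0, "ay": 0, "az": 0, "jaw": 150}
    - {"tx": 0, "ty": 0, "tz": -0.01, "ax": 0, "ay": 0, "az": 0, "jaw": 150}
    - {"tx": 0, "ty": 0, "tz": -0.02, "ax": 0, "ay": 0, "az": 0, "jaw": 150}
    - {"tx": 0, "ty": 0, "tz": -0.03, "ax": 0, "ay": 0, "az": 0, "jaw": 150}
    - {"tx": 0, "ty": 0, "tz": -0.03, "ax": 0, "ay": 0, "az": 0, "jaw": 150}
    - {"tx": 0, "ty": 0, "tz": -0.03, "ax": 0, "ay": 0, "az": 0, "jaw": 150}
    - {"tx": 0, "ty": 0, "tz": 0, "ax": 0, "ay": 0, "az": 0, "jaw": 150}

```text
time: 17.15
tool_pos: [0.4537, 0.0516, 0.1857]
tool_rot: [0.004, 0.049, 0.999, 0.001]
contact_force: [0.1, 0.8, 0.5]
gripper_width: 0.409
```

```bash
python3 go.py .4519 .0518 .18 3.043
python3 - <<'E'
from h import *
from plant import manip
C=manip.grab_frame("scene")
cv2.imwrite("pics/b4s.png",cv2.resize(C["color"][110:260,240:440,::-1],None,fx=4,fy=4,interpolation=2))
E
```

```text
t 17.15 pos [0.4537 0.0516 0.1857] phi 3.0439 w 0.409 F [0.1 0.8 0.5]
turn now (deg) [0.11 0.42 0.05] shift now-axes [ 0.0018 -0.      0.0057] shift after turn [ 0.0018 -0.      0.0057]
```

View pics/b4s.png

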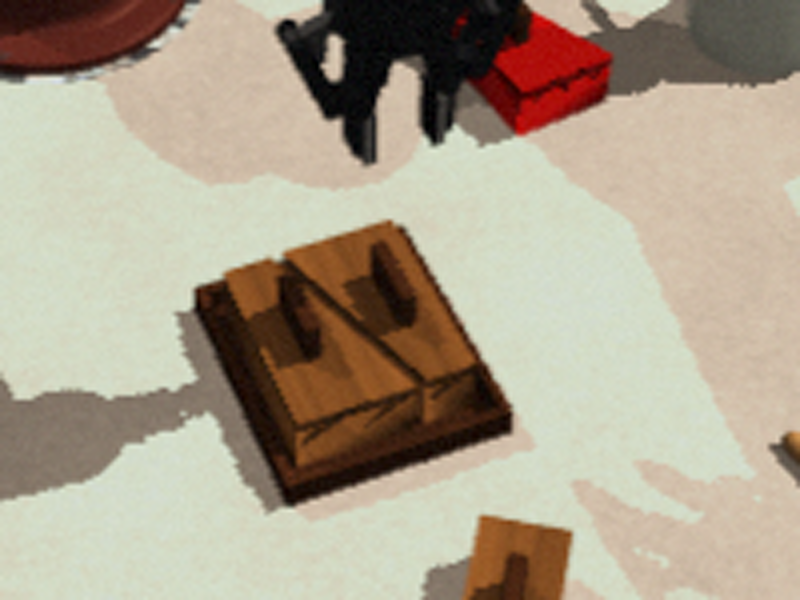

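Both caddies lie in the tray with level lids and a narrow, even gap between the slopes. I'll move the arm aside for a check from the top.

move_arm:
  rows:
    - {"tx": 0, "ty": 0.02, "tz": -0.005, "ax": 0, "ay": 0, "az": 0, "jaw": 150}
    - {"tx": 0, "ty": 0.04, "tz": -0.005, "ax": 0, "ay": 0, "az": 0, "jaw": 150}
    - {"tx": 0, "ty": 0.04, "tz": -0.005, "ax": 0, "ay": 0, "az": 0, "jaw": 150}
    - {"tx": 0, "ty": 0.04, "tz": -0.005, "ax": 0, "ay": 0, "az": 0, "jaw": 150}
    - {"tx": 0, "ty": 0.04, "tz": 0, "ax": 0, "ay": 0, "az": 0, "jaw": 150}
    - {"tx": 0, "ty": 0.04, "tz": 0, "ax": 0, "ay": 0, "az": 0, "jaw": 150}
    - {"tx": 0, "ty": -0.04, "tz": 0, "ax": 0, "ay": 0, "az": 0, "jaw": 150}
    - {"tx": 0, "ty": 0, "tz": 0, "ax": 0, "ay": 0, "az": 0, "jaw": 150}

```text
time: 18.0
tool_pos: [0.465, 0.2402, 0.1947]
tool_rot: [-0.005, 0.047, 0.999, -0.002]
contact_force: [-0.1, -0.5, -0.1]
gripper_width: 0.411
```

```bash
python3 go.py .4519 .25 .18 3.043
python3 - <<'E'
from h import *
from plant import manip
T=manip.grab_frame("top");pickle.dump(T,open("top3.pkl","wb"))
u0=T["color"].copy()
o=cv2.resize(u0[140:260,240:390,::-1],None,fx=5,fy=5,interpolation=2);o=np.clip(o*1.5,0,255).astype('uint8')
cv2.imwrite("pics/c1t.png",o)
C=manip.grab_frame("scene");cv2.imwrite("pics/c1s.png",C["color"][:,:,::-1])
E
```

```text
t 18.0 pos [0.465  0.2402 0.1947] phi 3.0485 w 0.411 F [-0.1 -0.5 -0.1]
turn now (deg) [-0.28 -0.6   0.32] shift now-axes [0.0138 0.0086 0.0148] shift after turn [0.014  0.0085 0.0147]
```

View pics/c1t.png

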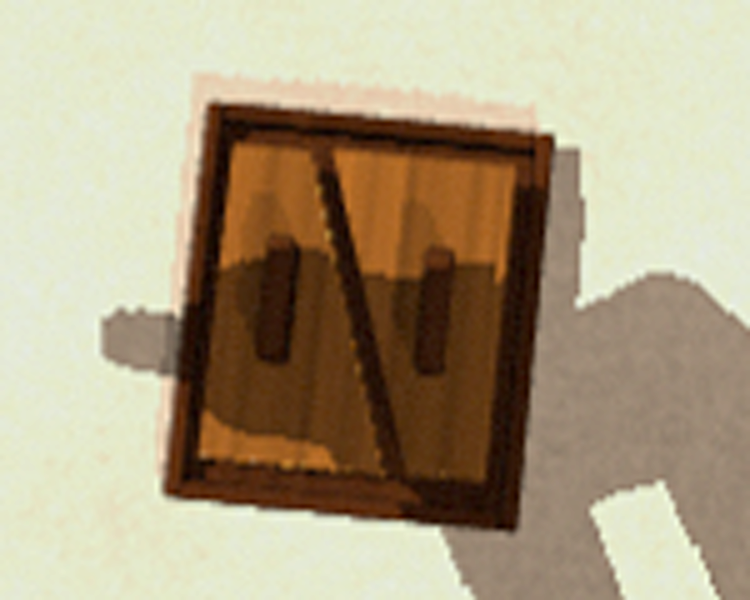

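View pics/c1s.png

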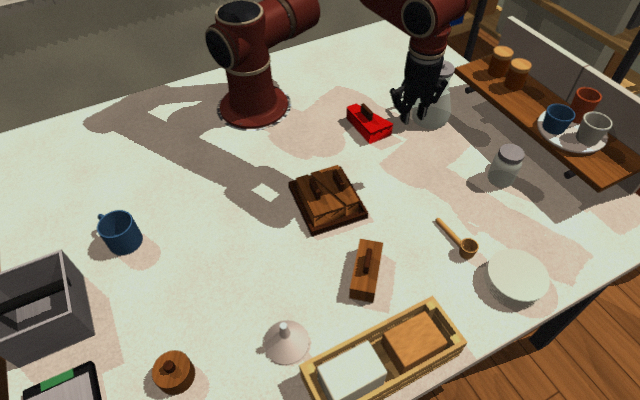

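```bash
python3 - <<'E'
from h import *
T=pickle.load(open("top3.pkl","rb"))
th=-.0986;R=np.array([[np.cos(th),-np.sin(th)],[np.sin(th),np.cos(th)]])
for n,z,L in(("left lid",.051,[(233,142),(315,148),(388,473),(200,460)]),("right lid",.051,[(330,150),(518,165),(488,482),(405,478)]),("tray rim",.022,[(210,104),(553,134),(517,530),(165,495)])):
    print(n,[((unproj(T,np.array(u)/5+[239.6,139.6],z)[:2]-[.4488,.0205])@R*1000).round(1).tolist() for u in L])
E
```

```text
left lid [[62.8, 58.6], [63.7, 24.4], [-66.8, -19.6], [-69.4, 57.3]]
right lid [[63.4, 18.2], [65.0, -59.9], [-66.2, -60.4], [-68.1, -26.6]]
tray rim [[83.5, 73.8], [85.1, -74.3], [-84.4, -75.3], [-85.2, 73.8]]
```

```bash
python3 -c "
from plant import manip
print(manip.job_done())"
```

```text
the job is handed in; nothing more can be done
None
```

I packed both teak wedge caddies into the tray head to tail and handed the job in at about 18 s of the 54 s. The right-hand caddy went along the tray's −y wall. The left-hand one was turned about 143° and went along the +y wall.

- **Fit:** from the last top picture, the straight sides sit about 57–60 mm either side of the tray's x axis, against 58.5 mm for even gaps. The ends are within about 4 mm of the intended ±65 mm, and the slopes face each other with a narrow, even gap.
- **Lids and contact:** the lids look level. The gripper was clear with almost no force on it, and the force readings I took stayed below about 4 N.
- **Left alone:** the red look-alike and the box of even width were not touched.
- **Checks that disagreed:** the automatic outline fit failed on the first caddy once it was in the tray, because the wood colours merge. I measured the lid corners instead, picked by eye from enlarged crops. They put that caddy up to about 3.5 mm closer to the −y wall than planned, which still leaves clearance. Moves also overshot or fell short by several millimetres at times, so I corrected the pose before each grasp and placing.

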